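# Close a row of heat sinks up to the end stop

### The arm

A 6-joint arm with a two-finger parallel gripper is mounted at the origin on a cart in front of the work surface, level with it; the furniture and walls round the work are solid. World frame = base frame: x ahead of the robot, y to its left, z up, the work surface at z = 0. Lengths are in m, angles in rad, forces in N, time in s.
With the tool pointing down it reaches from about 0.275 to 0.975 m from the base axis. Payload 8.4 kg.
Tool frame: the origin (TCP) lies midway between the tips of the shut fingers; the grasp point (between the pads) lies ctrl.hold_point_z behind it (ctrl.hold_point_z is the distance from the TCP to the grasp point, in m); z points along the fingers, y is the line along which they close (so a half turn about z gives the same grasp; the last joint's range is limited). The gripper opens to 92 mm and grips with 3 to 60 N. Pads are 20 mm wide; open, the fingers measure 128 mm over their backs; the gripper's body (75 mm by 189 mm) begins 69 mm behind the grasp point.
Start: joints at [-1.139, 0.353, 1.633, -0, 1.155, -0.002], TCP at [0.263, -0.567, 0.182] pointing down, gripper open.
Joint ranges: [-2.63, 2.63], [-0.92, 2.1], [0.06, 2.66], [-1.3, 4.44], [0, 2.69], [-3.02, 3.02]. Speed limits (rad/s): [2.22, 2.22, 2.79, 3.14, 3.14, 3.14].

### API

Orientations are given as [roll, pitch, yaw] about the fixed x, y, z axes, in that order (R = Rz(yaw) Ry(pitch) Rx(roll)).
In Python, from cell import ctrl gives the robot as it stands. Calls block until the motion is done:
- ctrl.move_to(position, orientation): joint-space move of the TCP to a pose.
- ctrl.movel(position, rot=None, rate=0.15, guard=None): straight line of the TCP; rot=None keeps the orientation; rate is the mean speed in m/s. With guard (N) it stops when the force on the tool has changed by that much, and returns True; else False.
- ctrl.move_joints(angles): joint-space move.
- ctrl.ungrasp() and ctrl.close(grip_force=None): open the fingers fully, or close them until they stop; grip_force is the grip in N (None keeps the last).
- ctrl.dwell(seconds).
- ctrl.solve_ik(position, orientation): joint angles nearest the present ones, or None.
- ctrl.read_camera(name): name is "side" or "top" or "wrist"; returns (picture, depth): 384x512x3 uint8, red, green, blue; 384x512 float32, m along the optical axis (not along the pixel's ray), 0 where there is no reading.
- ctrl.camera_model(name): a dict with "mtx" (3x3 intrinsics, pixels), "world_to_cam" (4x4, takes a point from world to camera coordinates). Camera axes: x right, y down, z forward; pixel columns grow to the right and rows downward; lengths in m; the calibration is good to about 2 mm. A picture is of the moment at which its call begins: read the wrist's pose just before it. camera_model takes no time and is no camera call; for the wrist camera it gives the pose at the moment of the call.
A pose or a line that the arm cannot do raises ctrl.PlanningError and nothing moves.
- ctrl.sign_off(): hands the job in; it is judged then, once.
Readings, each from a call of its own:
- ctrl.get_time_s(): time.
- ctrl.get_joints(): joint angles.
- ctrl.get_joint_velocities(): joint speeds.
- ctrl.get_joint_torque(): joint torques, N m.
- ctrl.get_eef_pos(): TCP position.
- ctrl.get_ee_rot(): TCP orientation.
- ctrl.get_ft_force(): force on the tool from outside, world axes, zero at the start.
- ctrl.get_torque(): the same for the moment, N m.
- ctrl.get_gripper_width(): opening from 0.0 (shut) to 1.0 (fully open).
- ctrl.get_finger_force(): force on a finger pad.
Only numpy, scipy, OpenCV 4.12 (cv2) and the standard library are available. Lean on these libraries where they do the work, as an engineer would, in place of code of your own. Each camera call takes 0.05 s, during which the arm holds its last target. There are 200 camera calls.

### The job

Four heat sinks stand touching in a row in the guide rail. With a fingertip against the last one, push the whole row along the rail, steadily and as one closed train, until the first sits against the end stop (the tall block bridging one end of the rail); then draw back clear. Push on the last heat sink only, do not lift or tip any, and leave the spare heat sink, the loupe and the torch beside the rail where they are.

Things in the scene. Friction and masses are not known exactly. Their poses are not given: they have to be found in the camera images.
- rail: plain aluminium channel fixed to the worktop, 300 mm long along its own y axis, 71 mm wide over its feet; origin at the centre of its underside. Channel floor 5 mm above the worktop, 37 mm between the low side walls, wall tops 9 mm above the worktop, so the heat sinks stand 20 mm proud of the walls. It lies roughly crosswise in front of the robot.
- end_stop: rigid fixed grey block with a dark thumb screw on top, bridging the rail at one of its two ends (which end varies); 20 mm thick along the rail, 66 mm wide, its flat face reaching from the channel floor to 36 mm above the worktop (thumb screw to 48 mm); origin on the rail's centre line at worktop height, midway through its thickness, 140 mm from the rail's middle, axes as the rail's. Its working face is 10 mm from the origin, towards the rail's middle.
- open_end: pair of low black clips, 11 mm high, outside the channel at the rail's other, open end; they do not block the channel. Origin on the rail's centre line at worktop height, 140 mm from the rail's middle.
- sink_1: finned aluminium heat sink, 34 mm across the rail, 32 mm along it, 24 mm high, about 45 g; origin at the centre of its underside, z up, x and y as the rail's at the start; at the end of the row towards the rail's -y.
- sink_2: finned aluminium heat sink, 34 mm across the rail, 32 mm along it, 24 mm high, about 45 g; origin at the centre of its underside, z up, x and y as the rail's at the start; second from the row's -y end.
- sink_3: finned aluminium heat sink, 34 mm across the rail, 32 mm along it, 24 mm high, about 45 g; origin at the centre of its underside, z up, x and y as the rail's at the start; third from the row's -y end.
- sink_4: finned aluminium heat sink, 34 mm across the rail, 32 mm along it, 24 mm high, about 45 g; origin at the centre of its underside, z up, x and y as the rail's at the start; at the end of the row towards the rail's +y. At the start the four stand touching on the channel floor, 32 mm apart centre to centre, free to slide; the last of the row is the one farthest from the end stop, with at least 55 mm of empty channel behind it.
- spare_sink: a fifth, identical heat sink (34 x 32 x 24 mm) standing on the worktop on the far side of the rail, not part of the row; its centre at least 60 mm from the rail's centre line; origin at the centre of its underside.
- loupe: black round eye loupe, 37 mm diameter, 33 mm high, standing on the worktop on the far side of the rail; its centre at least 60 mm from the rail's centre line; origin at the centre of its underside.
- torch: small black torch lying on the worktop to the right of the rail, 27 mm thick, 109 mm long; origin at the centre of its underside.
Not all that is in view belongs to the job. Leave any blue or orange look-alike of the sink_4 alone.

How it is judged:
At the end, for the whole second after the job is handed in: The row is at the end stop: the first heat sink within 2.5 mm of it, the gaps of the whole row adding up to no more than 4.6 mm, all four standing flat (within 0.08 rad) on the channel floor (within 3 mm) and at rest (((horizontal distance between sink_1 and end_stop below 0.0285 m and horizontal distance between sink_2 and end_stop below 0.0612 m and horizontal distance between sink_3 and end_stop below 0.0939 m and horizontal distance between sink_4 and end_stop below 0.1266 m) or (horizontal distance between sink_4 and end_stop below 0.0285 m and horizontal distance between sink_3 and end_stop below 0.0612 m and horizontal distance between sink_2 and end_stop below 0.0939 m and horizontal distance between sink_1 and end_stop below 0.1266 m)) and height (world z) of each of sink_1, sink_2, sink_3, sink_4 below 0.008 m and angle between each of sink_1, sink_2, sink_3, sink_4's own z axis and vertical below 0.08 rad and linear speed of each of sink_1, sink_2, sink_3, sink_4 below 0.01 m/s); the robot touches nothing.
It fails at once if a heat sink of the row is lifted (6 mm) or tipped (0.2 rad) (height (world z) of any of sink_1, sink_2, sink_3, sink_4 above 0.011 m or angle between any of sink_1, sink_2, sink_3, sink_4's own z axis and vertical above 0.2 rad).
It fails at once if the row is pulled apart (a gap over 8 mm) (distance between sink_1 and sink_2 above 0.04 m or distance between sink_2 and sink_3 above 0.04 m or distance between sink_3 and sink_4 above 0.04 m).
It fails at once if a heat sink other than the last is pushed by the robot (over 1.5 N) (contact force between the fingers and sink_2 above 1.5 N or contact force between the fingers and sink_3 above 1.5 N or (y of end_stop in the frame of rail above 0 m and contact force between the fingers and sink_4 above 1.5 N) or (y of end_stop in the frame of rail below 0 m and contact force between the fingers and sink_1 above 1.5 N)).
It fails at once if the row is knocked along (faster than 0.4 m/s) (linear speed of any of sink_1, sink_2, sink_3, sink_4 above 0.4 m/s).
It fails at once if the spare heat sink, the loupe or the torch is moved (over 10 mm) (distance of any of spare_sink, loupe, torch from where it was at the start of the episode above 0.01 m).
It also fails if it takes over 32 s, if anything falls off the work surface, if the arm or the gripper's body presses on something with over 40 N, if the wrist force passes 120 N, or if a joint passes its speed limit or range.

## Working session

There is one attempt and no reset: what is moved stays moved. The work goes in short steps, each a Python script; the robot and the scene stay as the last script left them, time stands still between calls to the robot, and variables do not carry over. Pictures are saved under pics/ and viewed, at most 10 in all, crops included, and the job is handed in when it is done.

```bash
mkdir -p pics; python3 - <<'E'
from cell import ctrl
import cv2,numpy as np
for n in("top","side"):
    p,d=ctrl.read_camera(n); np.savez(f"{n}.npz",p=p,d=d,**ctrl.camera_model(n))
    cv2.imwrite(f"pics/{n}.png",cv2.resize(p[:,:,::-1],(768,576),interpolation=cv2.INTER_CUBIC))
    print(n,np.round(ctrl.camera_model(n)["world_to_cam"],3).tolist(),ctrl.camera_model(n)["mtx"].tolist())
print(ctrl.get_time_s(),ctrl.hold_point_z,ctrl.get_ee_rot())
E
```

```text
top [[-0.012, -1.0, 0.019, -0.082], [-0.983, 0.008, -0.184, 0.485], [0.184, -0.021, -0.983, 1.016], [0.0, 0.0, 0.0, 1.0]] [[410.02080412254753, 0.0, 259.73909112144224], [0.0, 410.02080412254753, 191.5725173375884], [0.0, 0.0, 1.0]]
side [[-0.544, -0.839, 0.004, 0.22], [-0.617, 0.397, -0.679, 0.353], [0.568, -0.372, -0.734, 0.597], [0.0, 0.0, 0.0, 1.0]] [[354.0230619716077, 0.0, 248.75915628918892], [0.0, 354.0230619716077, 185.6533568124421], [0.0, 0.0, 1.0]]
0.1 0.0187 [-3.14033162e+00  2.61584619e-05  4.33828815e-01]
```

View pics/top.png

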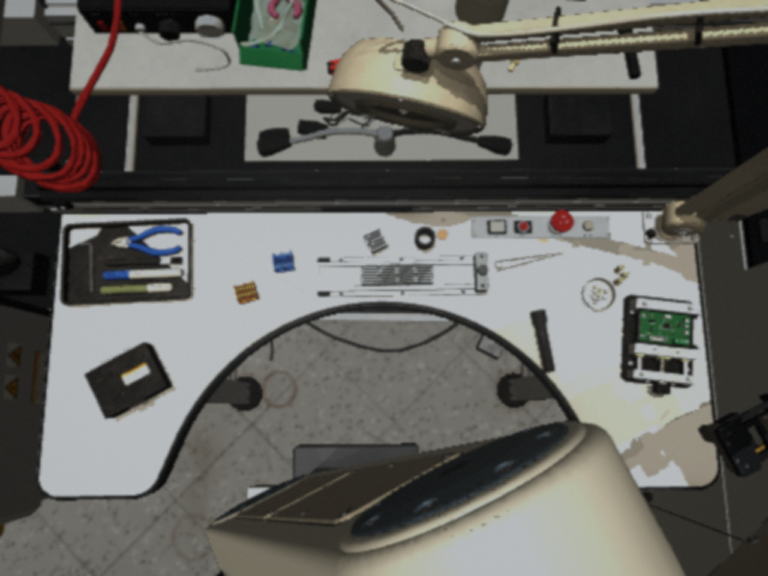

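View pics/side.png

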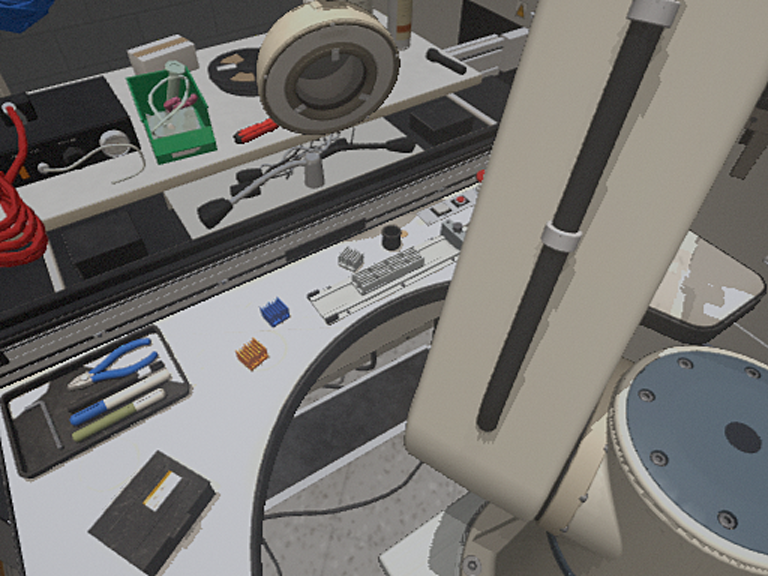

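The top view shows the rail at (318–488, 275), with the end stop at its right end (482, 272), on the -y side, and the black clips at (323, 262) and (323, 291).

What could be taken for the row or its last sink:
- the row itself, (360–433, 275)
- the spare sink, (375, 241)
- the blue look-alike, (284, 261)
- the orange look-alike, (246, 292)

My choice is the row's left-most sink at about (368, 275), which is sink_4. Next I'll measure it and check it in a crop.

```bash
cat >h.py <<'E'
import numpy as np,cv2
def cast(uv,K,T,z):
    uv=np.atleast_2d(uv).astype(float)
    r=np.c_[uv,np.ones(len(uv))]@np.linalg.inv(K).T@T[:3,:3]
    c=-T[:3,:3].T@T[:3,3]
    return c+r*((z-c[2])/r[:,2])[:,None]
def cloud(d,K,T):
    v,u=np.mgrid[:d.shape[0],:d.shape[1]]
    P=np.stack([(u-K[0,2])/K[0,0]*d,(v-K[1,2])/K[1,1]*d,d],-1)
    return (P-T[:3,3])@T[:3,:3]
E
python3 - <<'E'
from h import *
f=np.load("top.npz");p,d,K,T=f["p"],f["d"],f["mtx"],f["world_to_cam"]
W=cloud(d,K,T)
x0,x1,y0,y1=205,335,145,205
cv2.imwrite("pics/c1.png",cv2.resize(p[y0:y1,x0:x1,::-1],None,fx=6,fy=6,interpolation=cv2.INTER_CUBIC))
z=W[...,2]; roi=np.zeros(z.shape,bool); roi[168:200,208:330]=1
print("table z",np.median(z[150:165,215:240]))
for nm,lo,hi in(("row",.022,.034),("stop",.032,.055),("clips/walls",.006,.014)):
    m=roi&(z>lo)&(z<hi)&(d>0); q=W[m]
    v,u=np.nonzero(m); print(nm,m.sum(),"u",u.min(),u.max(),"v",v.min(),v.max())
    if m.sum()>5: print(cv2.minAreaRect(q[:,:2].astype(np.float32)),np.round(np.median(q,0),4), np.round(q.min(0),4),np.round(q.max(0),4))
E
```

```text
table z -0.00054117194817572
row 409 u 240 324 v 168 193
((0.5153807401657104, -0.14702823758125305), (0.2230735719203949, 0.06692729890346527), 89.99718475341797) [ 0.5135 -0.1177  0.0276] [ 0.4819 -0.2586  0.0221] [ 0.5488 -0.0355  0.0339]
stop 201 u 240 324 v 168 192
((0.5199194550514221, -0.14726006984710693), (0.22106245160102844, 0.06621693819761276), 87.78880310058594) [ 0.5131 -0.247   0.0368] [ 0.483  -0.2586  0.0321] [ 0.5488 -0.0357  0.0507]
clips/walls 951 u 211 323 v 168 196
((0.517473042011261, -0.10706421732902527), (0.30056819319725037, 0.07680586725473404), 89.79351806640625) [ 0.5108 -0.0942  0.0086] [ 0.4789 -0.2572  0.006 ] [0.5561 0.0432 0.014 ]
```

View pics/c1.png

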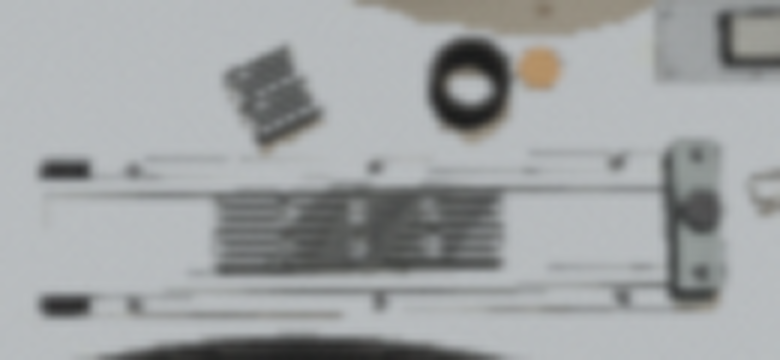

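The crop shows the row at crop px (215–502, 230), the open-end clips at (65, 170) and (65, 305), the end stop at (695, 220), and the spare sink and loupe above the rail. The chosen face is the row's left end, at crop (215, 230). Next I'll measure it by rays and move to a hover, then check the view from the wrist camera.

```bash
python3 - <<'E'
from h import *
from cell import ctrl
f=np.load("top.npz");K,T=f["mtx"],f["world_to_cam"]
c=lambda a,z:cast(np.array(a)/6+[205-.42,145-.42],K,T,z)
cl=c([[65,170],[65,305]],.011); st=c([[697,154],[697,272]],.036); row=c([[215,232],[502,228]],.029)
print("clips",cl.round(4).tolist(),"stop",st.round(4).tolist(),"row",row.round(4).tolist())
O=cl.mean(0)[:2];S=st.mean(0)[:2];a=S-O;L=np.linalg.norm(a);a/=L
print("open-stop dist (0.280)",L,"row len (0.128)",np.linalg.norm(row[0]-row[1]),"dir",a,"angle",np.arctan2(*a[::-1]))
s=(row[:,:2]-S)@a; print("row ends along from stop",s)
# hover behind the last sink, tool x along rail towards open end(+y)
yaw=np.arctan2(-a[1],-a[0]); back=row[0,:2]; mid=(O+S)/2
C=mid+((back-mid)@a)*a; P=C-a*.035
print("yaw",yaw,"face",C,"hover",P)
ctrl.close(); ctrl.move_to([P[0],P[1],.12],[np.pi,0,yaw])
print(ctrl.get_eef_pos(),ctrl.get_joints().round(2) if hasattr(ctrl.get_joints(),'round') else ctrl.get_joints(),ctrl.get_time_s())
m=ctrl.camera_model("wrist");p,d=ctrl.read_camera("wrist");np.savez("w.npz",p=p,d=d,**m)
cv2.imwrite("pics/w1.png",p[:,:,::-1])
E
```

```text
clips [[0.5429, 0.0309, 0.011], [0.4813, 0.0304, 0.011]] stop [[0.5421, -0.2497, 0.036], [0.4891, -0.2476, 0.036]] row [[0.5101, -0.0368, 0.029], [0.5109, -0.1633, 0.029]]
open-stop dist (0.280) 0.27932326945426095 row len (0.128) 0.12651576573485168 dir [ 0.01253498 -0.99992143] angle -1.5582610192316468
row ends along from stop [-0.21189883 -0.08538572]
yaw 1.5833316343581463 face [ 0.51293628 -0.03673099] hover [ 0.51249756 -0.00173374]
[ 0.51270613 -0.00240933  0.12007971] [-0.01  0.25  1.93 -0.    0.96 -0.02] 3.6667
```

View pics/w1.png

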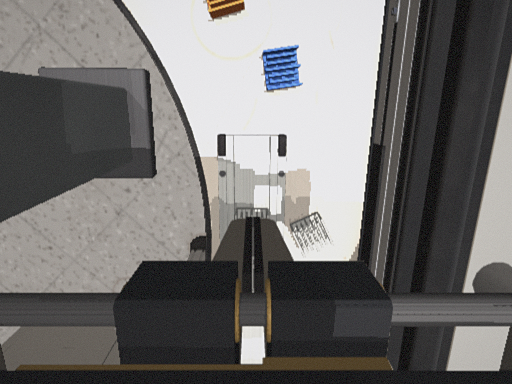

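The wrist view shows the clips at (222, 145) and (282, 145). The channel lies between them, with the last sink's rear edge showing just beyond the fingertips at about (253, 209), and the spare sink clear at (312, 231). I'll cross-check the face and rail axis by rays.

```bash
python3 - <<'E'
from h import *
f=np.load("w.npz");K,T,p,d=f["mtx"],f["world_to_cam"],f["p"],f["d"]
print("clips",cast([[222,145],[282,145]],K,T,.011).round(4).tolist())
W=cloud(d,K,T)
m=np.zeros(d.shape,bool);m[195:222,228:275]=1
m&=(W[...,2]>.024)&(W[...,2]<.034); q=W[m];v,u=np.nonzero(m)
print("sink top",m.sum(),u.min(),u.max(),v.min(),q.min(0).round(4),q.max(0).round(4))
print("rear edge ray",cast([[253,v.min()],[u.min(),v.min()],[u.max(),v.min()]],K,T,.029).round(4).tolist())
m=np.zeros(d.shape,bool);m[220:255,288:335]=1
m&=(W[...,2]>.018)&(W[...,2]<.034);q=W[m];print("spare",q.min(0).round(3),q.max(0).round(3))
E
```

```text
clips [[0.4814, 0.0308, 0.011], [0.5412, 0.0314, 0.011]]
sink top 40 235 268 214 [ 0.4948 -0.041   0.0241] [ 0.528  -0.0362  0.0295]
rear edge ray [[0.5129, -0.0352, 0.029], [0.495, -0.0354, 0.029], [0.5278, -0.0351, 0.029]]
spare [ 0.553 -0.083  0.018] [ 0.597 -0.043  0.025]
```

Both views agree: the rear face is at y ≈ -0.036, the rail axis at x ≈ 0.512, and the top at z ≈ 0.029. The stop's working face is at y ≈ -0.239, so the TCP should end near y ≈ -0.10. I'll descend and push.

```bash
python3 - <<'E'
from cell import ctrl
import numpy as np
rot=[np.pi,0,1.578]
X=lambda y:.5115+(.031-y)*.007
go=lambda y,r,g=None:(ctrl.movel([X(y),y,.014],rot,rate=r,guard=g),np.round(ctrl.get_eef_pos(),4).tolist(),np.round(ctrl.get_ft_force(),2).tolist(),ctrl.get_time_s())
print("down",ctrl.movel([X(-.002),-.002,.04],rot,rate=.1),go(-.002,.04,8))
print(go(-.022,.03,8)); print(go(-.088,.03,8)); print(go(-.118,.015,6))
E
```

```text
down False (False, [0.5118, -0.002, 0.014], [0.18, -0.03, -0.62], 5.4667)
(False, [0.5119, -0.022, 0.014], [-0.41, -0.26, -0.23], 6.2833)
(False, [0.5123, -0.0879, 0.014], [0.06, 0.14, 0.53], 8.6333)
(False, [0.5125, -0.1179, 0.014], [-0.08, 0.21, 0.3], 10.7833)
```

The guard did not trip where I expected it to. I'll look before pushing further.

```bash
python3 - <<'E'
from h import *
from cell import ctrl
a,_=ctrl.read_camera("top");b,_=ctrl.read_camera("side")
cv2.imwrite("pics/p1.png",np.vstack([cv2.resize(a[140:205,205:335,::-1],(600,300),interpolation=2),cv2.resize(b[120:230,180:400,::-1],(600,300),interpolation=2)]))
E
```

```text
(no output)
```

View pics/p1.png

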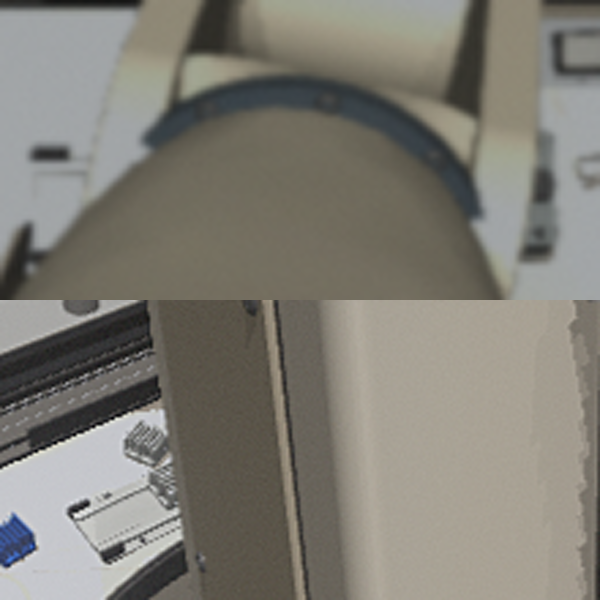

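The side crop shows a sink in the channel at about crop (165, 487), near where the last sink stood before. I'll check the wrist view and the finger state.

```bash
python3 - <<'E'
from h import *
from cell import ctrl
m=ctrl.camera_model("side");b,d=ctrl.read_camera("side")
W=cloud(d,m["mtx"],m["world_to_cam"])
u0,v0=180+int(165*220/600),120+int(187*110/300)
q=W[v0-12:v0+14,u0-12:u0+8].reshape(-1,3);q=q[(q[:,2]>.02)&(q[:,2]<.034)&(q[:,0]<.535)&(q[:,0]>.48)];print(len(q),q.min(0).round(3),q.max(0).round(3))
print(ctrl.get_gripper_width(),ctrl.get_eef_pos(),ctrl.get_ee_rot(),ctrl.get_ft_force())
m=ctrl.camera_model("wrist");p,d=ctrl.read_camera("wrist");np.savez("w2.npz",p=p,d=d,**m)
cv2.imwrite("pics/w2.png",p[:,:,::-1])
E
```

```text
81 [ 0.493 -0.059  0.02 ] [ 0.53  -0.034  0.032]
0.0026962017408707407 [ 0.51253967 -0.11796193  0.01399989] [-3.14157802e+00 -1.50044916e-05  1.57803408e+00] [0.21972684 0.67076925 0.1615735 ]
```

View pics/w2.png

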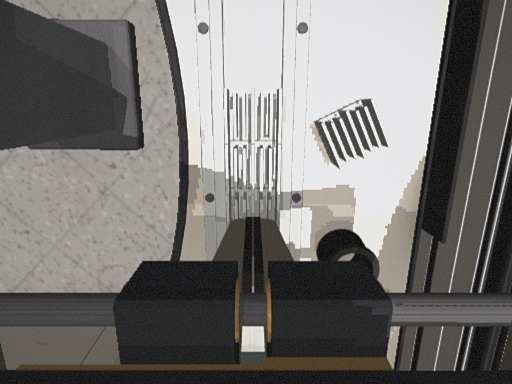

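```bash
python3 - <<'E'
from h import *
for n in("w.npz","w2.npz"):
    f=np.load(n);W=cloud(f["d"],f["mtx"],f["world_to_cam"])
    for u in(246,262):
        print(n,u,[(v,*W[v,u].round(3).tolist()) for v in(196,205,212,217,219,222,228,236,246,256)])
f=np.load("w2.npz");T=f["world_to_cam"];print("cam",-T[:3,:3].T@T[:3,3],"axis",T[2,:3])
E
```

```text
w.npz 246 [(196, 0.505, -0.024, 0.004), (205, 0.505, -0.034, 0.004), (212, 0.506, -0.039, 0.011), (217, 0.508, 0.007, 0.153), (219, 0.508, 0.007, 0.155), (222, 0.508, 0.007, 0.16), (228, 0.509, 0.007, 0.169), (236, 0.509, 0.007, 0.179), (246, 0.509, 0.007, 0.19), (256, 0.509, 0.007, 0.2)]
w.npz 262 [(196, 0.522, -0.023, 0.005), (205, 0.523, -0.034, 0.003), (212, 0.522, -0.039, 0.013), (217, 0.522, -0.039, 0.028), (219, 0.517, 0.006, 0.152), (222, 0.517, 0.006, 0.158), (228, 0.517, 0.007, 0.167), (236, 0.517, 0.007, 0.179), (246, 0.516, 0.008, 0.192), (256, 0.516, 0.007, 0.201)]
w2.npz 246 [(196, 0.507, -0.105, 0.017), (205, 0.508, -0.11, 0.019), (212, 0.508, -0.115, 0.02), (217, 0.508, -0.109, 0.046), (219, 0.508, -0.108, 0.049), (222, 0.508, -0.108, 0.054), (228, 0.508, -0.109, 0.062), (236, 0.509, -0.109, 0.073), (246, 0.509, -0.109, 0.084), (256, 0.509, -0.108, 0.095)]
w2.npz 262 [(196, 0.518, -0.104, 0.02), (205, 0.518, -0.107, 0.027), (212, 0.518, -0.112, 0.028), (217, 0.518, -0.115, 0.029), (219, 0.517, -0.11, 0.046), (222, 0.517, -0.109, 0.052), (228, 0.517, -0.109, 0.062), (236, 0.517, -0.109, 0.073), (246, 0.516, -0.108, 0.086), (256, 0.516, -0.109, 0.094)]
cam [ 0.51145376 -0.04586275  0.21573753] axis [ 0.00173079 -0.25785151 -0.96618301]
```

The wrist depth shows the visible fingertip ends at z ≈ 0.045 while the TCP reads 0.014. So the real tips sit about 31 mm above the reported TCP, and the fingers passed over the row without touching it; the row still ends at y ≈ -0.034. I'll back off and find the true tip height by touching the channel floor behind the row. After that I'll push.

```bash
python3 - <<'E'
from cell import ctrl
import numpy as np
rot=[np.pi,0,1.578]
X=lambda y:.5115+(.031-y)*.007
rep=lambda s,h:print(s,h,np.round(ctrl.get_eef_pos(),4).tolist(),np.round(ctrl.get_ft_force(),2).tolist(),round(ctrl.get_time_s(),2))
y=-.118; ctrl.movel([X(y),y,.03],rot,rate=.1)
y=-.006; ctrl.movel([X(y),y,.03],rot,rate=.15); ctrl.movel([X(y),y,-.005],rot,rate=.08)
h=ctrl.movel([X(y),y,-.034],rot,rate=.02,guard=4); z=ctrl.get_eef_pos()[2]; rep("touch",h)
if h and -.033<z<-.012:
    z+=.007; ctrl.movel([X(y),y,z],rot,rate=.03); rep("lifted",0)
    for y,r,g in((-.05,.03,8),(-.09,.03,8)):
        h=ctrl.movel([X(y),y,z],rot,rate=r,guard=g); rep("push",h)
        if h: break
E
```

```text
touch True [0.5117, -0.006, -0.0271] [-2.35, -0.0, 7.25] 13.81
lifted 0 [0.5119, -0.006, -0.02] [-0.05, -0.11, -0.24] 14.21
push False [0.5121, -0.05, -0.0201] [-0.7, 0.24, 0.05] 15.82
push False [0.5123, -0.09, -0.0201] [-0.16, -0.12, -0.51] 17.31
```

The touch at TCP z = -0.027 confirms the offset. Now I'll do the final slow approach to the stop.

```bash
python3 - <<'E'
from h import *
from cell import ctrl
rot=[np.pi,0,1.578];X=lambda y:.5115+(.031-y)*.007
h=ctrl.movel([X(-.112),-.112,-.020],rot,rate=.015,guard=5)
print(h,np.round(ctrl.get_eef_pos(),4),np.round(ctrl.get_ft_force(),2),ctrl.get_time_s())
m=ctrl.camera_model("wrist");p,d=ctrl.read_camera("wrist");np.savez("w3.npz",p=p,d=d,**m)
cv2.imwrite("pics/w3.png",p[:,:,::-1])
E
```

```text
True [ 0.5121 -0.1011 -0.0203] [-0.01  3.29  1.23] 18.15
```

View pics/w3.png

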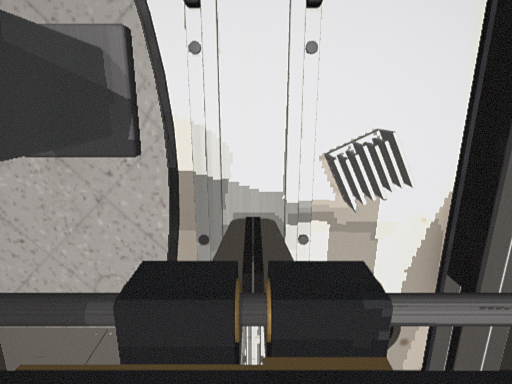

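The wrist view shows the channel behind the fingers empty, with no sink left from (253, 0) to (253, 215). The guard tripped at y = -0.101 (predicted -0.100). I'll draw back, rise and verify from the top.

```bash
python3 - <<'E'
from h import *
from cell import ctrl
rot=[np.pi,0,1.578];X=lambda y:.5115+(.031-y)*.007
ctrl.movel([X(-.05),-.05,-.020],rot,rate=.06)
ctrl.movel([X(-.05),-.05,.12],rot,rate=.15)
q=list(ctrl.get_joints()); q[0]+=.9; ctrl.move_joints(q)
print(ctrl.get_time_s(),ctrl.get_ft_force())
m=ctrl.camera_model("top");K,T=m["mtx"],m["world_to_cam"];p,d=ctrl.read_camera("top")
cv2.imwrite("pics/end.png",cv2.resize(p[145:205,205:335,::-1],None,fx=6,fy=6,interpolation=cv2.INTER_CUBIC))
E
```

```text
21.925 [ 0.73600844 -0.96756271 -0.65225164]
```

View pics/end.png

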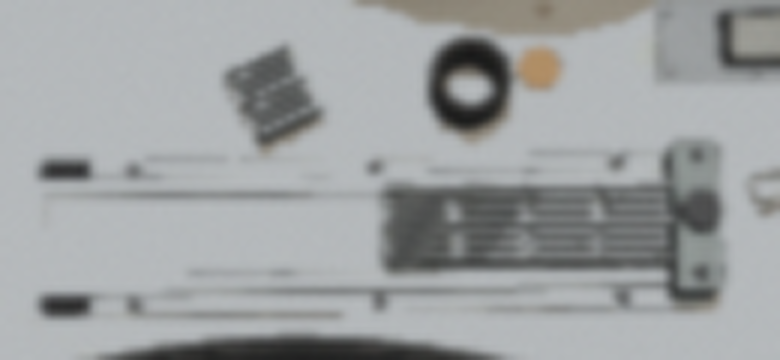

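The row now spans crop px 382–670, a length of 288 against 287 at the start, so it is still closed and sits against the stop at 668. The spare sink and the loupe have not moved.

```bash
python3 -c "
from cell import ctrl
print(ctrl.sign_off(),ctrl.get_time_s())"
```

```text
the job is handed in; nothing more can be done
the job is handed in; nothing more can be done
```

I handed the job in at about 22 s of the 32 s limit: the final top view shows all four heat sinks closed up against the end stop, the arm clear and the spare sink and loupe unmoved; the torch was not checked again, and the verdict was not shown.

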